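# Scrub out the deep casting flask

### The job

Take the flask brush out of the mug and scrub out the deeper of the two steel flasks on the leaning stands with three full strokes, each down to the flask's floor and back up until the bristles show at the mouth. Then stand the brush back in the mug, bristles down, and let go of it. Leave the short flask alone, and do not shove the stands or the mug out of place or tip them.

Things in the scene. Friction and masses are not known exactly. Their poses are not given: they have to be found in the camera images.
- flask_brush: Straight round brush, 185 mm long, about 60 g, standing bristles down in the mug. Origin: centre of the flat end of its bristle head; z runs along the brush from this end to the handle's top. Bristle head: firm cylinder 32 mm across, from z = 0 to 45 mm; then a steel stem 7 mm thick up to 112 mm, a brass ferrule 13 mm thick to 126 mm, and a round pale wooden handle 15 mm thick to 185 mm.
- brush_grip (a point): Point on the brush's axis, in the wooden handle, 25 mm below its top and 160 mm from the flat bristle end: a good place to grip.
- mug: White pottery mug, red inside, 93 mm high, loose, 0.26 kg. Outside 81 mm, inside about 70 mm across; inner floor 7 mm above the bench. Origin: on the underside, 14.5 mm from the bowl's axis towards the handle; the handle points to -y and its outside is 56 mm from the origin; the bowl's axis is at (0, 14.5 mm).
- mug_mouth (a point): Centre of the mug's mouth, on the bowl's axis, 92 mm above the bench.
- deep_stand: Deep flask's stand: flat wooden board 135 x 84 x 12 mm with a sloping wooden rest that carries the deep flask, 1.2 kg together, standing loose on the bench. Origin: centre of the board's underside; z up; -x is the side to which the flask's mouth leans (towards the robot and to its left). With its flask it is about 128 mm high.
- deep_flask: The deep casting flask: plain steel cup, 67 mm outside and 61 mm inside diameter, 95 mm long, 90 mm deep inside (floor 5 mm thick), strapped to its stand and leaning with its mouth 35 degrees from vertical. Origin: centre of its outer underside; z runs along its axis from floor to mouth, so the inner floor's centre is at (0, 0, 5 mm) and the mouth's centre at (0, 0, 95 mm).
- short_stand: Short flask's stand: flat wooden board 135 x 84 x 12 mm with a sloping wooden rest that carries the short flask, 1.2 kg together, standing loose on the bench. Origin: centre of the board's underside; z up; -x is the side to which the flask's mouth leans (towards the robot and to its left). With its flask it is about 98 mm high.
- short_flask: The short casting flask: plain steel cup, 67 mm outside and 61 mm inside diameter, 55 mm long, 50 mm deep inside (floor 5 mm thick), strapped to its stand and leaning with its mouth 35 degrees from vertical. Origin: centre of its outer underside; z runs along its axis from floor to mouth, so the inner floor's centre is at (0, 0, 5 mm) and the mouth's centre at (0, 0, 55 mm).
- lever_punch: Dark hand-lever punch, fixed between the mug and the stands; not used, an obstacle to go round or over. Origin: on the bench, 18 mm in front of its ram. Foot plate 150 x 100 mm, body 165 mm high, ram to 212 mm; its lever slopes up towards the robot (-x) and ends in a black ball about 94 mm in -x and 29 mm in +y of the origin (its own axes), whose top, the highest point, is 265 mm above the bench.

How it is judged (in metres and radians):
On the way, in this order (a step that is already met when the one before it is completed fails the run):
1. the brush is pushed to the floor of the deep flask for the first time (its flat end within 15 mm of the floor) (x of flask_brush in the frame of deep_flask between -0.03 and 0.03 m and y of flask_brush in the frame of deep_flask between -0.03 and 0.03 m and z of flask_brush in the frame of deep_flask between -0.005 and 0.02 m), for 0.05 s.
2. the brush is drawn back up until its bristles show at the flask's mouth (flat end at least 48 mm above the floor) (z of flask_brush in the frame of deep_flask above 0.053 m), for 0.05 s.
3. the brush is pushed to the floor of the deep flask for the second time (its flat end within 15 mm of the floor) (all of step 1), for 0.05 s.
4. the brush is drawn back up until its bristles show at the flask's mouth (flat end at least 48 mm above the floor) (z of flask_brush in the frame of deep_flask above 0.053 m), for 0.05 s.
5. the brush is pushed to the floor of the deep flask for the third time (its flat end within 15 mm of the floor) (all of step 3), for 0.05 s.
6. the brush is drawn back up until its bristles show at the flask's mouth (flat end at least 48 mm above the floor) (z of flask_brush in the frame of deep_flask above 0.053 m), for 0.05 s.
At the end, for the whole second after the job is handed in: The brush stands or leans in the mug, bristles down: the flat bristle end within 40 mm of the mug's axis and less than 30 mm above the bench, the grip point more than 100 mm above the bench; it is at rest (under 20 mm/s) and the mug is upright (within 0.1 rad) (horizontal distance between flask_brush and mug_mouth below 0.04 m and height (world z) of flask_brush between 0 and 0.03 m and height (world z) of brush_grip above 0.1 m and linear speed of flask_brush below 0.02 m/s and angle between mug's own z axis and vertical below 0.1 rad); the robot touches nothing.
It fails at once if a stand is shoved more than 30 mm (distance of any of deep_stand, short_stand from where it was at the start of the episode above 0.03 m).
It fails at once if the mug is shoved more than 40 mm (distance of mug from where it was at the start of the episode above 0.04 m).
It fails at once if a stand or the mug is tipped by more than 0.3 rad (angle between any of deep_stand, short_stand, mug's own z axis and vertical above 0.3 rad).
It fails at once if the brush enters the short flask (x of flask_brush in the frame of short_flask between -0.03 and 0.03 m and y of flask_brush in the frame of short_flask between -0.03 and 0.03 m and z of flask_brush in the frame of short_flask between 0 and 0.045 m).
It also fails if it takes over 62 s, if anything falls off the work surface, if the arm or the gripper's body presses on something with over 40 N, if the wrist force passes 120 N, or if a joint passes its speed limit or range.

### The arm

A 6-joint arm with a two-finger parallel gripper is mounted at the origin on a cart in front of the work surface, level with it; the furniture and walls round the work are solid. World frame = base frame: x ahead of the robot, y to its left, z up, the work surface at z = 0. Lengths are in mm, angles in rad, forces in N, time in s.
With the tool pointing down it reaches from about 275 to 1000 mm from the base axis. Payload 8.4 kg.
Tool frame: the origin (TCP) lies at the centre of the arm's flange, where the gripper is bolted on; the fingertips stand 173 mm ahead of it and the grasp point (between the pads) lies 155 mm ahead of it; z points along the fingers, y is the direction in which the jaws open and shut (so a half turn about z gives the same grasp; the last joint's range is limited). The gripper opens to 85 mm and grips with 20 to 120 N. Pads are 22 mm wide; open, the fingers measure 114 mm over their backs; the gripper's body (76 mm by 85 mm) begins 54 mm behind the grasp point. The pads swing forward as they close: fully open they stand 13 mm farther back than shut.
Start: joints at [-1.128, 0.353, 1.633, -0, 1.155, -0.002], TCP at [268.923, -564.19, 404.681] pointing down, gripper open.
Joint ranges: [-2.63, 2.63], [-0.92, 2.1], [0.06, 2.66], [-1.3, 4.44], [0, 2.69], [-3.02, 3.02]. Speed limits (rad/s): [2.22, 2.22, 2.79, 3.14, 3.14, 3.14].

### API

Orientations are given as [roll, pitch, yaw] about the fixed x, y, z axes, in that order (R = Rz(yaw) Ry(pitch) Rx(roll)).
In Python, from rig import sense, grab_frame, camera_model, sign_off gives the robot as it stands. The module is installed in compiled form; this text tells all that it offers.
- The arm moves only by the tool step_arm, never from a script. Its argument "commands" is a list of rows, each a list of 3 entries, a list of its own where there are three numbers: the shift along the tool's x, y, z in mm, then the turn about the tool's z in rad, then the opening, from 0 (shut) to 1 (fully open). A call has 1 to 20 rows; each row shifts and turns the pose as measured when the row begins, along the tool's axes as they then stand; what a row does not reach is not made up. A row lasts 1/8 s, in which the tool goes at most 62.5 mm and 10.7 degrees, less where a joint would pass 70% of its speed; a pose out of reach is approached as far as the arm can. A call with a gripper value outside its range is refused whole. The fingers move at their own pace and stop on an object; "force" is the grip in N (left out, the last holds). Time passes only in rows, so rows that do not move let the fingers close. It gives the time, the measured TCP pose, the force and the opening at its end, in the units of the state.
- sense(): the state, without advancing time (a new reading comes with each control period).
- grab_frame(name): name is "scene" or "top" or "wrist"; returns the picture (480x640x3 uint8, blue, green, red); there is no depth.
- camera_model(name): a dict with "fx", "fy", "cx", "cy" (pixels), "R" (3x3) and "t" (3): a world point X has camera coordinates R X + t. Camera axes: x right, y down, z forward; pixel columns grow to the right and rows downward; lengths in mm; the calibration is good to about 2 mm. The wrist camera is an equidistant fisheye: a pixel r from the principal point sees the ray r / f radians off the axis. A picture is of the moment at which its call begins: read the wrist's pose just before it. camera_model takes no time and is no camera call; for the wrist camera it gives the pose at the moment of the call.
- sign_off(): hands the job in, once; it reports no verdict.
The state is a dict: "clock": time; "qpos": joint angles; "qvel": joint speeds; "joint_efforts": joint torques, N m; "eef_pos": TCP position; "tcp_rot": TCP orientation; "contact_force": force on the tool from outside, world axes, zero at the start; "wrist_torque": the same for the moment, N m; "opening": opening from 0.0 (shut) to 1.0 (fully open).
Only numpy, scipy, OpenCV 4.12 (cv2) and the standard library are available. Lean on these libraries where they do the work, as an engineer would, in place of code of your own. Each camera call takes 0.05 s, during which the arm holds its last target. There are 200 camera calls.

## Working session

There is one attempt and no reset: what is moved stays moved. The work goes in short steps, Python scripts to look and compute and a tool call to move; the robot and the scene stay as the last step left them, time stands still between calls to the robot, and variables do not carry over. Pictures are saved under pics/ and viewed, about 8 in all and at most 12, crops included, and the job is handed in when it is done.

Besides the shell and the picture viewer there is one more tool, called after "Request:" as name(argument=value, ...) on one line, values as JSON. step_arm: Moves the arm, as the interface text tells. Its arguments: {"type":"object","properties":{"commands":{"type":"array","items":{"type":"array"}},"force":{"type":"number"}},"required":["commands"]}

```bash
mkdir -p pics
python3 - <<'E'
from rig import *
import cv2,json
s=sense();print(s)
for n in("scene","top","wrist"):
    m=camera_model(n);print(n,m)
    f=grab_frame(n);cv2.imwrite(f"pics/{n}0.png",f)
E
```

```text
{'clock': 0.0, 'qpos': array([-1.12840426e+00,  3.53656033e-01,  1.63415894e+00,  1.59542953e-05,
        1.15523748e+00, -2.39230476e-03]), 'qvel': array([ 0.00085426, -0.00245569,  0.00168187, -0.00042547,  0.00069946,
        0.00025988]), 'joint_efforts': array([ 7.24816236e-04, -6.05255198e+01, -3.42067373e+01,  6.43444560e-05,
        9.42718587e-03,  2.41842957e-05]), 'eef_pos': array([ 268.81356296, -563.95951836,  403.94597859]), 'tcp_rot': array([-3.14013289e+00, -1.80792730e-05,  4.44777908e-01]), 'contact_force': array([-0.18268655, -0.04146486,  0.44995327]), 'wrist_torque': array([0.01462707, 0.01848218, 0.00871626]), 'opening': 1.001513645668287}
scene {'fx': 471.7997919518887, 'fy': 471.7997919518887, 'cx': 328.92930640354433, 'cy': 233.9224603309379, 'R': array([[-0.60914911, -0.7930486 , -0.00336016],
       [-0.54004251,  0.41790779, -0.73055265],
       [ 0.58076799, -0.44320086, -0.68284811]]), 't': array([425.85442341, 306.36270552, 720.051136  ])}
top {'fx': 435.2786687346271, 'fy': 435.2786687346271, 'cx': 325.1537500535831, 'cy': 239.7711340842641, 'R': array([[ 0.02787321, -0.99951269, -0.01405244],
       [-0.99353   , -0.02615257, -0.11051783],
       [ 0.11009647,  0.017042  , -0.99377479]]), 't': array([147.08366524, 520.5079615 , 933.17984669])}
wrist {'fx': 371.64829954431775, 'fy': 371.64829954431775, 'cx': 322.3862803187784, 'cy': 233.81729783301225, 'R': array([[ 4.31394917e-01, -9.02163109e-01, -3.87249388e-04],
       [-8.63001961e-01, -4.12793921e-01,  2.91253832e-01],
       [-2.62918317e-01, -1.25311226e-01, -9.56645731e-01]]), 't': array([-625.37994903,  -38.4228841 ,  380.51266627])}
```

View pics/scene0.png

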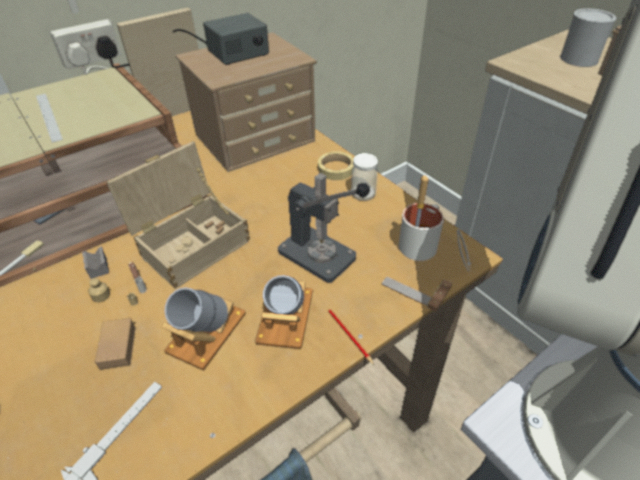

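View pics/top0.png

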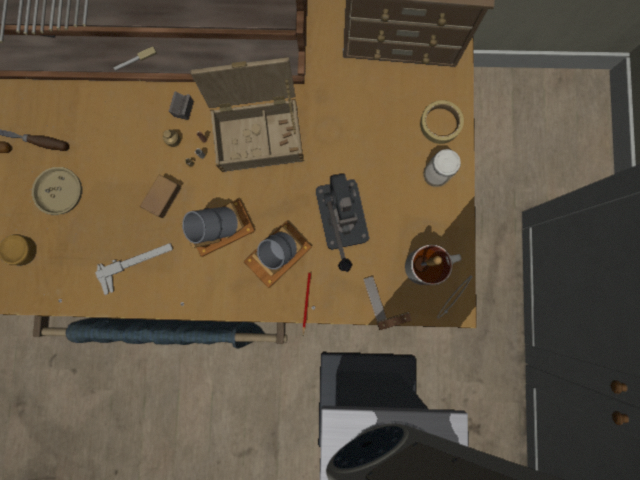

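The scene view shows the mug at (421,230) with the brush handle top at (424,178), the deep flask at (195,312) and the short flask at (283,298). In the top view, the mug is at (431,264), the deep flask at (210,225) and the short flask at (277,250). I'll zoom in next.

Run:
```python
import cv2,numpy as np
s=cv2.imread('pics/scene0.png');t=cv2.imread('pics/top0.png')
def crop(im,x,y,w=100,h=75): 
    c=cv2.resize(im[y:y+h,x:x+w],(400,300),interpolation=cv2.INTER_CUBIC)
    for i in range(0,w,20): cv2.putText(c,str(x+i),(i*4,10),0,.35,(255,255,0),1);cv2.line(c,(i*4,12),(i*4,18),(255,255,0),1)
    for j in range(0,h,15): cv2.putText(c,str(y+j),(0,j*4+4),0,.35,(0,255,255),1)
    return c
a=np.vstack([np.hstack([crop(s,375,180-8,120,90),crop(t,380,215,100,75)]),np.hstack([crop(s,150,270,160,120),crop(t,175,190,140,105)])])
cv2.imwrite('pics/z1.png',a)
import rig
for n in('scene','top','wrist'):
    m=rig.camera_model(n);print(n,-m['R'].T@m['t'])
```

```text
scene [  6.67507816 528.81917772 716.93057986]
top [410.3007717  144.72135577 986.96290445]
wrist [ 336.68842559 -532.41090171  375.0584128 ]
```

View pics/z1.png

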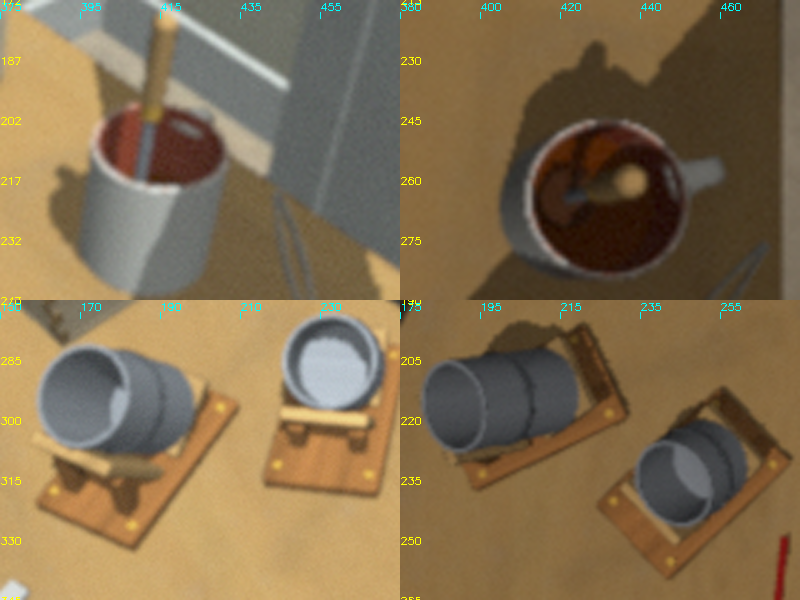

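View pics/wrist0.png

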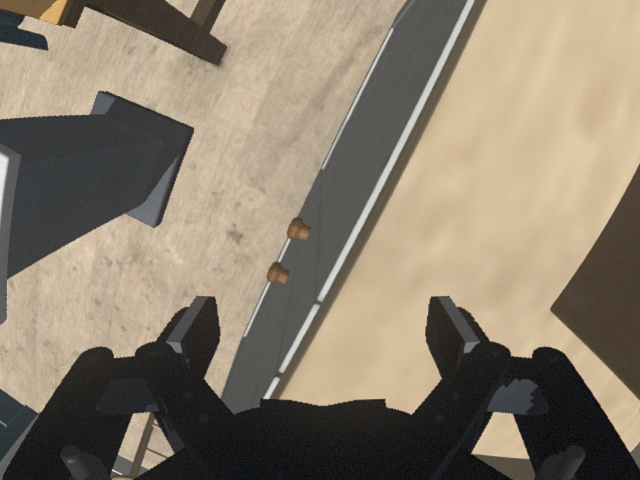

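The crops give these positions:
- **Brush:** the top is at scene (425.1,178.0) and top (438,260). It leans towards the right of the top view.
- **Mug rim:** centred at top (431.9,264.6).
- **Deep flask mouth:** scene (183.6,310.4) and top (194.3,227.1).

The wrist view shows only floor so far.

```bash
cat > h.py <<'E'
import numpy as np, cv2
from rig import *
C={n:camera_model(n) for n in('scene','top')}
def ray(n,p,m=None):
    m=m or C[n]; d=np.array([(p[0]-m['cx'])/m['fx'],(p[1]-m['cy'])/m['fy'],1.]); d=m['R'].T@d
    return -m['R'].T@m['t'], d/np.linalg.norm(d)
def plane(n,p,z):
    o,d=ray(n,p); return o+d*(z-o[2])/d[2]
def tri(ps,pt):
    (a,u),(b,v)=ray('scene',ps),ray('top',pt)
    s,t=np.linalg.lstsq(np.c_[u,-v],b-a,rcond=None)[0]
    A,B=a+s*u,b+t*v; return (A+B)/2, np.linalg.norm(A-B)
def proj(n,X):
    m=C[n];c=m['R']@np.asarray(X,float)+m['t'];return np.array([m['fx']*c[0]/c[2]+m['cx'],m['fy']*c[1]/c[2]+m['cy']])
E
cat > m.py <<'E'
from h import *
np.set_printoptions(precision=1,suppress=True)
S=lambda x,y,ox,oy,k:(ox+x/k,oy+y/k)
sc1=lambda x,y:S(x,y,375,172,10/3); tp1=lambda x,y:S(x-400,y,380,215,4)
sc2=lambda x,y:S(x,y-300,150,270,2.5); tp2=lambda x,y:S(x-400,y-300,175,190,400/140)
print('brush top',tri(sc1(167,20),tp1(632,180)))
print('mug rim top',plane('top',tp1(607.5,198),93),'sc',plane('scene',sc1(160,147),93))
print('stem',[plane('top',tp1(572,198),z) for z in(50,70,90)])
print('ferrule',[plane('scene',sc1(152,112),z) for z in(100,110,120,130)])
for n,a,b in(('deep',(84,401),(455,406)),('short',(333,362),(674,484))):
    print(n,tri(sc2(*a),tp2(*b)))
print('deepboard top',[plane('top',tp2(*p),12)[:2] for p in((585,322),(628,413),(475,490))])
print('deepboard sc',[plane('scene',sc2(*p),12)[:2] for p in((238,402),(133,549),(38,503))])
print('shortboard top',[plane('top',tp2(*p),12)[:2] for p in((722,388),(792,457),(668,578),(598,504))])
E
python3 m.py
```

```text
brush top (array([466.7, -49. , 189.7]), np.float64(0.5514857757243914))
mug rim top [464.2 -59.7  93. ] sc [463.  -58.2  93. ]
stem [array([466.3, -50.6,  50. ]), array([465.1, -46.4,  70. ]), array([463.9, -42.3,  90. ])]
ferrule [array([483.9, -71.5, 100. ]), array([476.2, -61.7, 110. ]), array([468.5, -52. , 120. ]), array([460.7, -42.3, 130. ])]
deep (array([526.8, 428.9, 105.9]), np.float64(0.6016283279452567))
short (array([476.5, 272.5,  77.8]), np.float64(1.9884766775412346))
deepboard top [array([609.9, 359.2]), array([537.4, 321.4]), array([473.1, 439.5])]
deepboard sc [array([535.3, 322.6]), array([471.2, 440.6]), array([543.9, 476.5])]
shortboard top [array([559.3, 247.6]), array([505.8, 190.3]), array([408.4, 284.2]), array([464.6, 341.7])]
```

The brush stands upright at about (466,-50), with its top at 190 mm, so I have to lean it before gripping because the tool can't tilt. The deep flask's mouth is at (527,429,106) and leans along heading (-0.47,0.88), which matches the board.

The plan:
1. Grip the brush lightly and set its head against the mug wall on the side away from that heading.
2. Nudge the handle so the brush leans on the rim.
3. Regrip it in the leaning pose.

First I'll turn the tool.

Request:
step_arm(commands=[[[0, 0, 0], -0.18, 1], [[0, 0, 0], -0.18, 1], [[0, 0, 0], -0.18, 1], [[0, 0, 0], -0.18, 1], [[0, 0, 0], -0.18, 1], [[0, 0, 0], -0.18, 1], [[0, 0, 0], -0.18, 1], [[0, 0, 0], -0.18, 1], [[0, 0, 0], -0.18, 1]], force=20)

```text
clock: 1.27
eef_pos: [268.4, -563.1, 401.1]
tcp_rot: [3.141, -0.007, 2.117]
contact_force: [-0.8, 0.0, -0.2]
opening: 1.001
```

Request:
step_arm(commands=[[[32, 38, 0], 0, 1], [[32, 38, 0], 0, 1], [[32, 38, 0], 0, 1], [[32, 38, 0], 0, 1], [[32, 38, 0], 0, 1], [[32, 38, 0], 0, 1], [[32, 38, 0], 0, 1], [[32, 38, 0], 0, 1], [[32, 38, 0], 0, 1], [[32, 38, 0], 0, 1]])

```text
clock: 2.52
eef_pos: [428.5, -80.3, 402.3]
tcp_rot: [3.14, -0.006, 2.114]
contact_force: [1.1, -0.8, 0.2]
opening: 1.003
```

Request:
step_arm(commands=[[[3, 24, 0], 0.05, 1], [[3, 24, 0], 0, 1], [[0, 0, 0], 0, 1]])

```text
clock: 2.9
eef_pos: [468.3, -46.9, 402.3]
tcp_rot: [3.14, -0.007, 2.068]
contact_force: [-0.9, 0.6, 0.4]
opening: 1.002
```

Run:
```python
from h import *
s=sense();print(s['eef_pos'],s['tcp_rot'])
cv2.imwrite('pics/w1.png',grab_frame('wrist'))
```

```text
[468.27543027 -46.91668096 402.29318832] [ 3.14021806 -0.00690575  2.06795985]
```

View pics/w1.png

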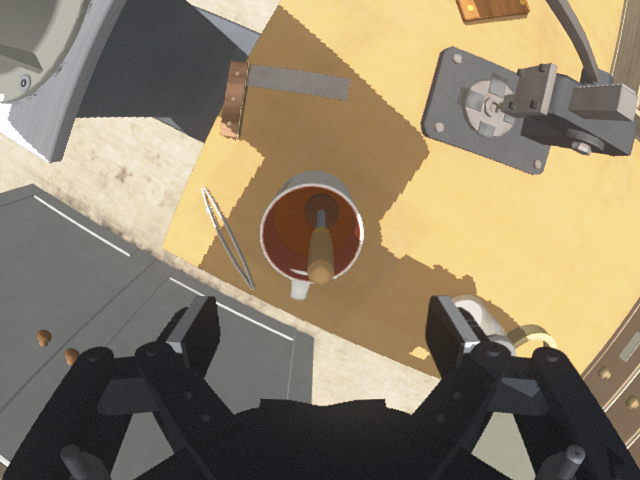

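The wrist view shows the brush in the mug, with its top at (320,272), the bristle head around (321,210) and the mug rim centred near (312,233). I'll measure from these.

```bash
cat >> h.py <<'E'
def wray(p,m):
    v=np.array([p[0]-m['cx'],p[1]-m['cy']])/m['fx'];r=np.hypot(*v);d=np.r_[v/max(r,1e-9)*np.sin(r),np.cos(r)]
    return -m['R'].T@m['t'], m['R'].T@d
def wplane(p,z,m):
    o,d=wray(p,m);return o+d*(z-o[2])/d[2]
E
python3 - <<'E'
from h import *
m=camera_model('wrist')
print('top',wplane((320,272),191,m),'stem base/head top',wplane((321,213),52,m),'rim',wplane((312,235),93,m), 'rim lr',wplane((261,232),93,m),wplane((364,232),93,m))
E
```

```text
top [467.96073722 -49.1299944  191.        ] stem base/head top [468.39831519 -49.85138609  52.        ] rim [466.1516299  -60.29121129  93.        ] rim lr [429.35690911 -77.47314885  93.        ] [501.04392271 -38.51178437  93.        ]
```

Request:
step_arm(commands=[[[-2, -1, 30], 0, 1], [[0, 0, 30], 0, 1], [[0, 0, 22], 0, 1], [[0, 0, 0], 0, 0.1], [[0, 0, 0], 0, 0.1], [[0, 0, 0], 0, 0.1], [[0, 0, 0], 0, 0.1], [[0, 0, 0], 0, 0.1], [[0, 0, 0], 0, 0.1]], force=30)

```text
clock: 4.08
eef_pos: [464.8, -52.4, 321.3]
tcp_rot: [3.139, -0.005, 2.065]
contact_force: [-0.0, -0.9, -0.1]
opening: 0.162
```

Request:
step_arm(commands=[[[0, 0, -5], 0, 0.1], [[-12, -1, 0], 0, 0.1], [[-10, -1, 0], 0, 0.1], [[0, 0, 0], 0, 0.1]])

```text
clock: 4.58
eef_pos: [474.3, -74.3, 326.7]
tcp_rot: [3.139, -0.004, 2.065]
contact_force: [0.0, 0.1, -1.0]
opening: 0.165
```

Run:
```python
from h import *
s=sense();print(s['eef_pos'],s['contact_force'],s['opening'])
w=grab_frame('wrist');m=camera_model('wrist');np.save('m.npy',m,allow_pickle=True)
a=cv2.resize(w[150:300,220:420],(400,300));
t=grab_frame('top');b=cv2.resize(t[215:290,380:480],(400,300),interpolation=cv2.INTER_CUBIC)
cv2.imwrite('pics/w2.png',np.hstack([a,b]))
```

```text
[474.31007684 -74.28666263 326.70979316] [ 0.03560097  0.10479193 -0.97873044] 0.16491394336757353
```

View pics/w2.png

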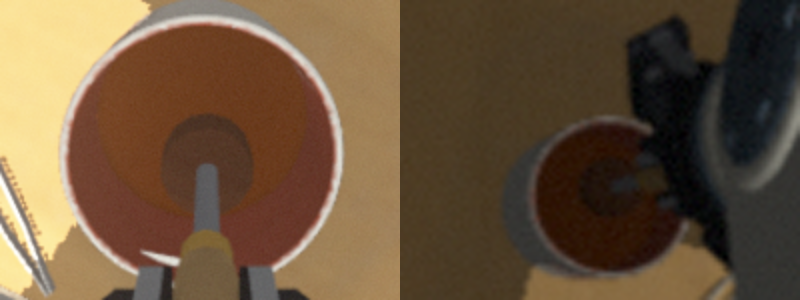

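The head is now near the wall on the side away from the heading, with the wrist crop centred at (207,158). I'll set it down, release it, move behind it and nudge it over.

Request:
step_arm(commands=[[[0, 0, 5], 0, 0.1], [[0, 0, 0], 0, 1], [[0, 0, 0], 0, 1], [[0, 0, 0], 0, 1], [[0, 0, 0], 0, 1], [[0, 0, -30], 0, 1], [[0, 0, -30], 0, 1], [[-25, 0, 0], 0, 0], [[-25, 0, 0], 0, 0], [[0, 0, 0], 0, 0], [[0, 0, 20], 0, 0], [[0, 0, 22], 0, 0], [[0, 0, 0], 0, 0]])

```text
clock: 6.3
eef_pos: [497.0, -116.7, 340.4]
tcp_rot: [3.139, -0.006, 2.066]
contact_force: [-0.8, -0.0, 1.2]
opening: -0.001
```

Request:
step_arm(commands=[[[10, 0, 0], 0, 0], [[10, 0, 0], 0, 0], [[10, 0, 0], 0, 0], [[10, 0, 0], 0, 0], [[10, 0, 0], 0, 0], [[10, 0, 0], 0, 0], [[10, 0, 0], 0, 0], [[10, 0, 0], 0, 0], [[0, 0, 0], 0, 0]])

```text
clock: 7.42
eef_pos: [456.1, -40.2, 343.4]
tcp_rot: [3.137, -0.004, 2.067]
contact_force: [-0.2, 0.4, 0.1]
opening: 0.003
```

Run:
```python
from h import *
s=sense();print(s['eef_pos'],s['contact_force'],s['opening'])
w=grab_frame('wrist');
a=cv2.resize(w[120:360,160:480],(400,300));
t=grab_frame('scene');b=cv2.resize(t[165:270,365:505],(400,300),interpolation=cv2.INTER_CUBIC)
cv2.imwrite('pics/w3.png',np.hstack([a,b]))
```

```text
[456.06419506 -40.24220719 343.36434725] [-0.18463655  0.37030105  0.05200988] 0.0031912227066013994
```

View pics/w3.png

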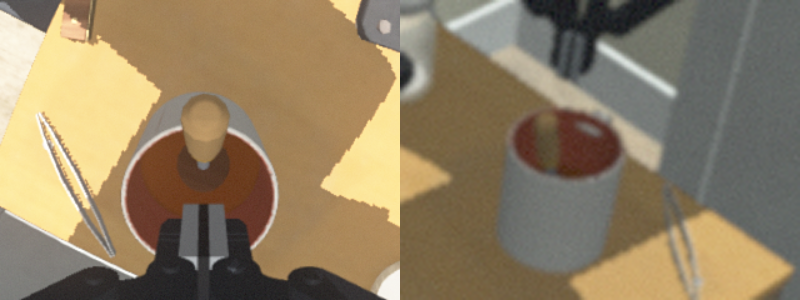

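The brush now leans along the heading. Its top is at wrist pixel (325,206) and scene pixel (416,207), and the mug still looks upright.

Run:
```python
from h import *
m=camera_model('wrist')
a,u=wray((324.8,204),m)
for ps in((415.8,206),(415.8,208)):
    b,v=ray('scene',ps);s,t=np.linalg.lstsq(np.c_[u,-v],b-a,rcond=None)[0]
    print(a+s*u,b+t*v)
for z in(150,165,175,185):print(wplane((324.8,205),z,m))
print('head',[wplane((322.4,252),z,m) for z in (45,60)],'rim',wplane((160+200*.8,120+193*.8),93,m))
```

```text
[439.32657509  -3.64985987 162.49579866] [440.19538025  -2.89956634 162.45557962]
[439.96589004  -4.6949438  156.80994569] [440.5281807   -4.21005514 156.78404482]
[440.95352935  -6.35396157 150.        ]
[439.24671809  -3.55979186 165.        ]
[438.10884392  -1.69701205 175.        ]
[4.36970970e+02 1.65767753e-01 1.85000000e+02]
head [array([468.95906114, -59.22452507,  45.        ]), array([466.35901686, -54.57737909,  60.        ])] rim [466.61707922 -58.61837812  93.        ]
```

Request:
step_arm(commands=[[[-10, 0, -20], 0, 0.3], [[0, 0, -22], 0, 1], [[20, 1, 0], 0, 1], [[20, 1, 0], 0, 1], [[0, 0, 0], 0, 1]], force=90)

```text
clock: 8.15
eef_pos: [442.8, -12.6, 384.8]
tcp_rot: [3.138, -0.005, 2.065]
contact_force: [-0.6, 0.0, 0.6]
opening: 1.0
```

Run:
```python
from h import *
s=sense();print(s['eef_pos'],s['tcp_rot'],s['opening'])
m=camera_model('wrist');w=grab_frame('wrist')
print([wplane((322,p),180,m) for p in(220,260,300)])
a=cv2.resize(w[150:390,160:480],(800,600));
cv2.imwrite('pics/w4.png',a)
```

```text
[442.80616999 -12.57550139 384.81757923] [ 3.13821402 -0.00497328  2.06491085] 0.9998646606936079
[array([430.59678072,  12.53041759, 180.        ]), array([440.5228609 ,  -5.85492106, 180.        ]), array([451.29281569, -25.80663602, 180.        ])]
```

View pics/w4.png

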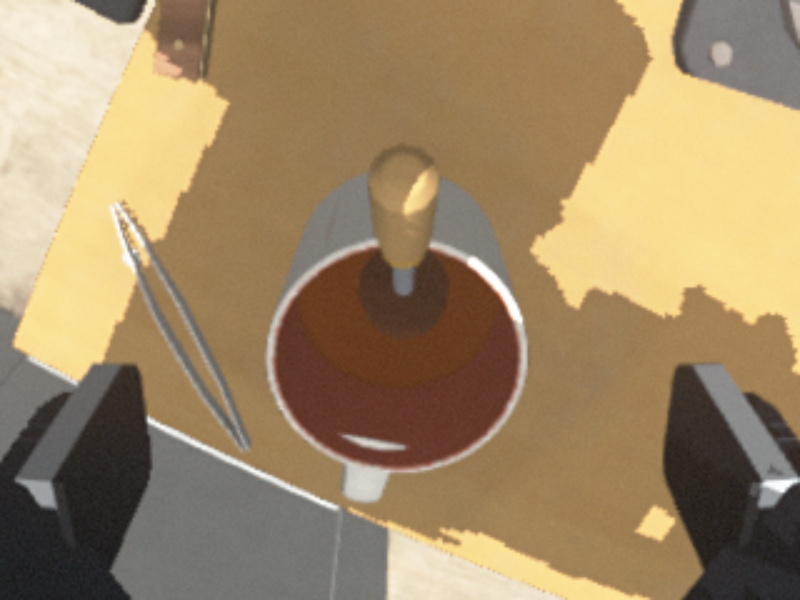

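The brush leans straight up the image. Its top is at wrist pixel (321.6,222) and the stem meets the head at (321.6,266). I'll triangulate it across the two wrist poses.

Run:
```python
from h import *
m=camera_model('wrist')
d=np.array([456.06,-40.24,343.36])-sense()['eef_pos']
a,u=wray((321.6,221.5),m); b,v=wray((324.8,205),m); b=b+d
s,t=np.linalg.lstsq(np.c_[u,-v],b-a,rcond=None)[0];print('top',a+s*u,b+t*v)
a,u=wray((321.6,266),m); b,v=wray((322.4,252),m); b=b+d
s,t=np.linalg.lstsq(np.c_[u,-v],b-a,rcond=None)[0];print('headtop',a+s*u,b+t*v)
for z in(160,180):print(wplane((321.6,221.5),z,m))
for z in(45,52):print(wplane((321.6,268),z,m))
print('rim',wplane((160+397*.4,150+357*.4),93,m))
for p in((404,240),(404,268)):print('ferr',wplane((160+p[0]*.4,150+p[1]*.4),105,m))
```

```text
top [464.62437011 -50.38188832 -86.05685826] [466.51467995 -49.77733397 -85.95885844]
headtop [477.25046681 -73.92762805  -5.28717696] [476.487927   -74.28807542  -5.30562931]
[433.62050587   6.67399354 160.        ]
[431.10044897  11.31161123 180.        ]
[468.66285551 -58.09370949  45.        ]
[467.31840065 -55.61323501  52.        ]
rim [467.48408681 -60.61358805  93.        ]
ferr [449.11859055 -21.96200234 105.        ]
ferr [453.15800016 -29.45109138 105.        ]
```

The brush settled further, to about 31°, which matches the geometric limit in the mug. Its grip point is at about (438,-2,152), so I'll go there and grip firmly.

Request:
step_arm(commands=[[[12, 1, 0], 0, 1], [[0, 0, 28], 0, 1], [[0, 0, 28], 0, 1], [[0, 0, 22], 0, 1], [[0, 0, 0], 0, 0.05], [[0, 0, 0], 0, 0.05], [[0, 0, 0], 0, 0.05], [[0, 0, 0], 0, 0.05], [[0, 0, 0], 0, 0.05], [[0, 0, 0], 0, 0.05]], force=90)

```text
clock: 9.45
eef_pos: [438.5, 0.3, 306.6]
tcp_rot: [3.135, -0.003, 2.063]
contact_force: [-0.4, 0.6, -0.5]
opening: 0.15
```

Request:
step_arm(commands=[[[0, 0, -10], 0, 0.05], [[0, 0, -20], 0, 0.05], [[0, 0, -30], 0, 0.05], [[0, 0, -30], 0, 0.05], [[0, 0, -40], 0, 0.05], [[0, 0, -40], 0, 0.05], [[0, 0, -40], 0, 0.05], [[0, 0, -40], 0, 0.05], [[0, 0, -40], 0, 0.05], [[0, 0, 0], 0, 0.05]])

```text
clock: 10.7
eef_pos: [434.6, -1.6, 612.1]
tcp_rot: [3.133, -0.002, 2.063]
contact_force: [-0.5, 0.0, -0.8]
opening: 0.153
```

Run:
```python
from h import *
s=sense();print(s['eef_pos'],s['tcp_rot'],s['opening'],s['contact_force'],s['clock'])
w=grab_frame('wrist');t=grab_frame('top');c=grab_frame('scene')
h=lambda i,x,y,ww:cv2.resize(i[y:y+ww*3//4,x:x+ww],(400,300))
cv2.imwrite('pics/w5.png',np.vstack([np.hstack([h(w,160,150,320),h(t,300,150,240)]),np.hstack([h(c,320,60,200),h(t,150,180,320)])]))
```

```text
[434.5776754   -1.63123387 612.07252305] [ 3.13278032e+00 -2.19341994e-03  2.06283059e+00] 0.15256854850978308 [-0.45166947  0.04965483 -0.83498178] 10.7
```

View pics/w5.png

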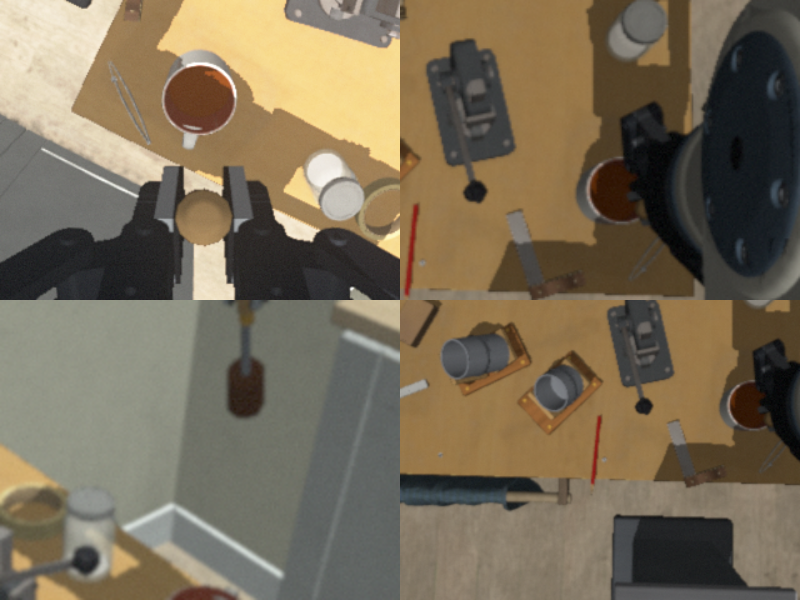

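The brush is held and lifted out, and the mug stayed in place. The wrist crop shows only the handle's end at (204,217). In the scene crop the head spans about (246,366) to (245,402). I'll work out the tilt from these.

Run:
```python
from h import *
s=sense();T=s['eef_pos'];y=s['tcp_rot'][2];h=np.array([np.cos(y),np.sin(y),0]);n=np.array([np.sin(y),-np.cos(y),0])
G=T-[0,0,155]
for nm,p in(('bot',(442.5,111)),('headtop',(443,93)),('ferr',(442.5,67))):
    o,d=ray('scene',p);X=o+d*(n@(G-o))/(n@d);r=X-G;print(nm,'h',h@r,'z',r[2],np.hypot(h@r,r[2]),'tilt',np.degrees(np.arctan2(-(h@r),-r[2])))
m=camera_model('wrist');o,d=wray((323,323.6),m);X=o+d*(n@(G-o))/(n@d)
# point 25 along, check
for z in(20,22,25): P=wplane((323,323.6),G[2]+z,m)-G; print('top h',h@P,n@P,z)
for n_,p in(('ball',(343,243+0)),): print(plane('top',(300+475*.6-240,150+190*.6),255))
```

```text
bot h -82.40361686438708 z -136.24508998081677 159.22650726626378 tilt 31.166345147920158
headtop h -56.963350756033066 z -91.54304404859249 107.81907179640065 tilt 31.892251171649526
ferr h -15.284307763576 z -31.578055421493843 35.08252624904094 tilt 25.82775968594609
top h 10.991738532387968 1.2833868625891838 20
top h 12.168927283931389 1.2735777311378516 22
top h 13.934710411246531 1.2588640339608264 25
[451.31470417 122.78526238 255.        ]
```

The tilt is 31°. The flat end sits 82 mm behind the TCP along the heading and 291 mm below it, and the grip is 159 mm from the flat end, as it should be. Next I'll carry the brush over the punch.

Request:
step_arm(commands=[[[40, 26, 0], 0, 0.05], [[40, 26, 0], 0, 0.05], [[40, 26, 0], 0, 0.05], [[40, 26, 0], 0, 0.05], [[40, 26, 0], 0, 0.05], [[40, 26, 0], 0, 0.05], [[40, 26, 0], 0, 0.05], [[40, 26, 0], 0, 0.05], [[40, 26, 0], 0, 0.05], [[40, 26, 0], 0, 0.05], [[40, 24, 0], 0, 0.05], [[0, 0, 0], 0, 0.05]])

```text
clock: 12.35
eef_pos: [476.9, 536.5, 584.3]
tcp_rot: [-3.111, -0.001, 2.059]
contact_force: [-0.1, -0.5, -0.3]
opening: 0.149
```

```bash
cat > g.py <<'E'
from h import *
from scipy.spatial.transform import Rotation as Ro
import sys
np.set_printoptions(precision=1,suppress=True)
F=np.array([551.3,383.5,33.8]);a=np.array([-.272,.505,.819]);L=np.array([-82,0,291.])
def st():
    s=sense();R=Ro.from_euler('xyz',s['tcp_rot']).as_matrix();B=s['eef_pos']+R@L;r=B-F
    return s,R,B,r@a,r-(r@a)*a
if __name__=='__main__':
    s,R,B,z,p=st();print('s',z,'perp',p,'force',s['contact_force'],'clock',s['clock'])
    print('axis in tool',R.T@a)
    for v in map(float,sys.argv[1:]):print(v,R.T@(F+a*v-B))
E
python3 g.py 150 130 100 7
```

```text
s 263.16794861301594 perp [ 27.8 -56.3  44. ] force [-0.1 -0.5 -0.3] clock 12.35
axis in tool [ 0.6 -0.  -0.8]
150.0 [ -2.2   6.4 136.6]
130.0 [-13.7   7.  153. ]
100.0 [-30.9   7.8 177.5]
7.0 [-84.3  10.5 253.6]
```

Request:
step_arm(commands=[[[-2, 1, 30], 0, 0.05], [[-2, 1, 30], 0, 0.05], [[-2, 1, 30], 0, 0.05], [[-2, 1, 25], 0, 0.05], [[-2, 1, 20], 0, 0.05], [[-4, 2, 12], 0, 0.05], [[0, 0, 0], 0, 0.05]])

```text
clock: 13.22
eef_pos: [484.6, 518.6, 424.2]
tcp_rot: [-3.097, 0.006, 2.058]
contact_force: [0.4, -0.5, -0.3]
opening: 0.152
```

```bash
python3 g.py 130 100 7
python3 - <<'E'
from h import *
t=grab_frame('top');c=grab_frame('scene')
h=lambda i,x,y,ww:cv2.resize(i[y:y+ww*3//4,x:x+ww],(400,300),interpolation=cv2.INTER_CUBIC)
cv2.imwrite('pics/w6.png',np.hstack([h(c,120,215,200),h(t,150,160,160)]))
E
```

```text
s 120.39101198066462 perp [-6.1 -5.8  1.6] force [ 0.4 -0.5 -0.3] clock 13.225
axis in tool [ 0.6 -0.  -0.8]
130.0 [ 7.7  7.8 -6.7]
100.0 [-9.3  9.  17.9]
7.0 [-62.2  12.8  94.3]
```

View pics/w6.png

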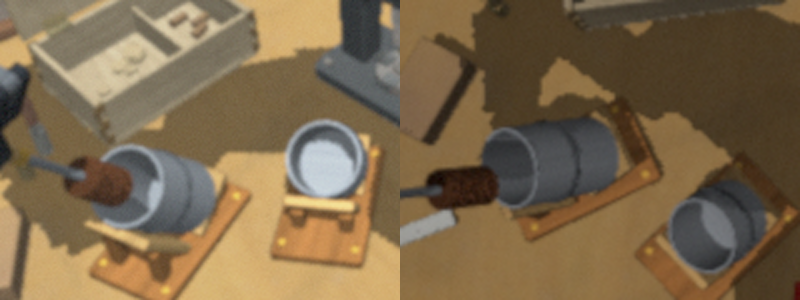

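The scene crop shows the head's end at (122,192) in front of the mouth centre at (130,191). The top crop shows the head about 4 px below the flask's axis. That agrees with the computed 8 mm sideways offset, so I'll correct it and go in.

Request:
step_arm(commands=[[[1, 8, 0], 0, 0.05], [[-6, 1, 10], 0, 0.05], [[-6, 0, 9], 0, 0.05], [[0, 0, 0], 0, 0.05]])

```text
clock: 13.82
eef_pos: [498.3, 513.2, 407.3]
tcp_rot: [-3.103, 0.004, 2.059]
contact_force: [-0.6, 0.2, -0.7]
opening: 0.151
```

```bash
python3 g.py 70 40 8
```

```text
s 100.25091699210894 perp [3.3 0.3 0.9] force [-0.6  0.2 -0.7] clock 13.825
axis in tool [ 0.6 -0.  -0.8]
70.0 [-16.   -1.9  25.9]
40.0 [-33.1  -0.9  50.5]
8.0 [-51.3   0.3  76.7]
```

Request:
step_arm(commands=[[[-8, -1, 13], 0, 0.05], [[-8, -1, 13], 0, 0.05], [[-8, 0, 12], 0, 0.05], [[0, 0, 0], 0, 0.05]])

```text
clock: 14.32
eef_pos: [506.9, 488.0, 365.9]
tcp_rot: [-3.101, 0.005, 2.058]
contact_force: [-1.1, -0.1, 0.0]
opening: 0.153
```

```bash
python3 g.py 40 20 8
```

```text
s 51.3206802991556 perp [-1.8 -0.5 -0.3] force [-1.1 -0.1  0. ] clock 14.325
axis in tool [ 0.6 -0.  -0.8]
40.0 [-6.8  2.2  9. ]
20.0 [-18.2   3.   25.4]
8.0 [-25.1   3.4  35.2]
```

Request:
step_arm(commands=[[[-8, 1, 11], 0, 0.05], [[-8, 1, 11], 0, 0.05], [[-6, 0, 8], 0, 0.05], [[0, 0, 0], 0, 0.05]])

```text
clock: 14.82
eef_pos: [519.0, 467.6, 334.1]
tcp_rot: [-3.102, 0.005, 2.058]
contact_force: [0.0, -0.3, -0.8]
opening: 0.154
```

```bash
python3 g.py 8 5 75
```

```text
s 11.625952034452835 perp [-0.4 -0.8  0.4] force [ 0.  -0.3 -0.8] clock 14.825
axis in tool [ 0.6 -0.  -0.8]
8.0 [-1.5  0.9  3.3]
5.0 [-3.2  1.   5.8]
75.0 [ 36.6  -1.6 -51.7]
```

No contact so far. I'll creep along the axis to feel for the floor.

Request:
step_arm(commands=[[[-2, 0, 3], 0, 0.05], [[-2, 0, 3], 0, 0.05], [[0, 0, 0], 0, 0.05]])

```text
clock: 15.2
eef_pos: [520.8, 464.1, 328.4]
tcp_rot: [-3.103, 0.004, 2.058]
contact_force: [-0.3, 0.9, -1.1]
opening: 0.152
```

Request:
step_arm(commands=[[[-2, 0, 3], 0, 0.05], [[0, 0, 0], 0, 0.05]])

```text
clock: 15.45
eef_pos: [521.6, 463.1, 326.5]
tcp_rot: [-3.105, 0.002, 2.059]
contact_force: [0.3, 0.7, -0.0]
opening: 0.152
```

Request:
step_arm(commands=[[[-2, 0, 3], 0, 0.05], [[0, 0, 0], 0, 0.05]])

```text
clock: 15.7
eef_pos: [522.2, 463.3, 326.5]
tcp_rot: [-3.109, -0.002, 2.058]
contact_force: [0.5, -0.4, -1.2]
opening: 0.152
```

```bash
python3 g.py 5 75
```

```text
s 2.925671352200444 perp [ 1.4  2.  -0.8] force [ 0.5 -0.4 -1.2] clock 15.7
axis in tool [ 0.6 -0.  -0.8]
5.0 [ 0.1 -2.3 -2.4]
75.0 [ 40.4  -4.4 -59.6]
```

The TCP stopped at s≈3 mm, which is the floor, as computed. Now the up-stroke.

Request:
step_arm(commands=[[[10, 0, -15], 0, 0.05], [[10, -1, -15], 0, 0.05], [[10, -1, -15], 0, 0.05], [[10, -1, -15], 0, 0.05], [[0, 0, 0], 0, 0.05]])

```text
clock: 16.32
eef_pos: [501.1, 500.9, 391.7]
tcp_rot: [-3.11, -0.002, 2.059]
contact_force: [0.5, -0.4, -1.6]
opening: 0.155
```

```bash
python3 g.py 70 3
python3 - <<'E'
from h import *
t=grab_frame('top');c=grab_frame('scene')
h=lambda i,x,y,ww:cv2.resize(i[y:y+ww*3//4,x:x+ww],(400,300),interpolation=cv2.INTER_CUBIC)
cv2.imwrite('pics/w7.png',np.hstack([h(c,120,215,200),h(t,150,160,160)]))
E
```

```text
s 81.02549651920842 perp [1.9 0.3 0.5] force [ 0.5 -0.4 -1.6] clock 16.325
axis in tool [ 0.6 -0.  -0.8]
70.0 [-5.7 -1.5  9.5]
3.0 [-44.3   0.4  64.3]
```

View pics/w7.png

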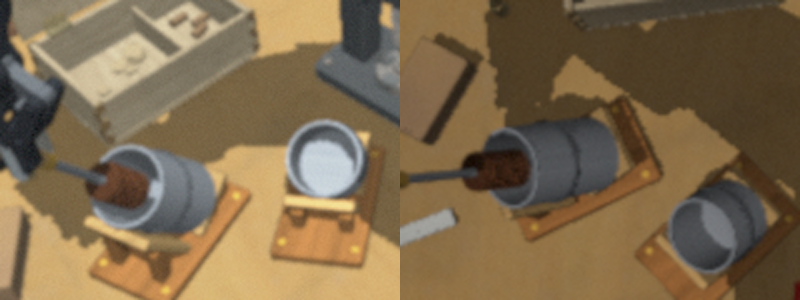

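The bristles show at the mouth, with the head spanning (90,185) to (148,198) in the scene crop, and the stand hasn't moved. Second stroke.

Request:
step_arm(commands=[[[-10, 0, 14], 0, 0.05], [[-10, 0, 14], 0, 0.05], [[-10, 0, 14], 0, 0.05], [[-7, 0, 11], 0, 0.05], [[-3, 0, 5], 0, 0.05], [[-2, 0, 3], 0, 0.05], [[0, 0, 0], 0, 0.05]])

```text
clock: 17.3
eef_pos: [520.0, 460.7, 326.8]
tcp_rot: [-3.109, -0.009, 2.054]
contact_force: [-0.3, 0.3, -1.0]
opening: 0.153
```

```bash
python3 g.py 3 80
```

```text
s 3.2158118160038343 perp [-1.9  0.9 -1.2] force [-0.3  0.3 -1. ] clock 17.3
axis in tool [ 0.6 -0.  -0.8]
3.0 [-1.8  1.2 -1.1]
80.0 [ 42.9  -1.3 -63.7]
```

Request:
step_arm(commands=[[[-2, 0, 3], 0, 0.05], [[0, 0, 0], 0, 0.05], [[10, 0, -15], 0, 0.05], [[10, 0, -15], 0, 0.05], [[10, 0, -15], 0, 0.05], [[10, 0, -14], 0, 0.05], [[0, 0, 0], 0, 0.05]])

```text
clock: 18.18
eef_pos: [503.1, 498.8, 390.0]
tcp_rot: [-3.114, -0.013, 2.054]
contact_force: [-0.0, 0.3, -0.6]
opening: 0.151
```

```bash
python3 g.py 80 3
```

```text
s 79.17870352258727 perp [ 2.6  2.3 -0.6] force [-0.   0.3 -0.6] clock 18.175
axis in tool [ 0.6 -0.  -0.8]
80.0 [-0.4 -3.4 -1.1]
3.0 [-45.4  -1.2  61.3]
```

Request:
step_arm(commands=[[[-10, -1, 14], 0, 0.05], [[-10, 0, 14], 0, 0.05], [[-10, 0, 14], 0, 0.05], [[-7, 0, 10], 0, 0.05], [[-3, 0, 4], 0, 0.05], [[-2, 0, 3], 0, 0.05], [[-2, 0, 3], 0, 0.05], [[0, 0, 0], 0, 0.05]])

```text
clock: 19.18
eef_pos: [521.3, 458.9, 327.2]
tcp_rot: [-3.117, -0.022, 2.05]
contact_force: [0.3, -0.3, -0.2]
opening: 0.15
```

```bash
python3 g.py 3 80
python3 - <<'E'
from h import *
t=grab_frame('top');c=grab_frame('scene')
h=lambda i,x,y,ww:cv2.resize(i[y:y+ww*3//4,x:x+ww],(400,300),interpolation=cv2.INTER_CUBIC)
cv2.imwrite('pics/w8.png',np.hstack([h(c,120,215,200),h(t,150,160,160)]))
E
```

```text
s 3.5577337832918503 perp [-0.6  3.3 -2.2] force [ 0.3 -0.3 -0.2] clock 19.175
axis in tool [ 0.6 -0.  -0.8]
3.0 [-3.5 -1.  -1.8]
80.0 [ 42.1  -3.2 -63.8]
```

At the floor for the third time (s≈3.6). Now I'll draw the brush out completely and lift it.

Request:
step_arm(commands=[[[10, 0, -15], 0, 0.05], [[10, -1, -15], 0, 0.05], [[10, -1, -15], 0, 0.05], [[10, -1, -15], 0, 0.05], [[12, 0, -17], 0, 0.05], [[12, 0, -18], 0, 0.05], [[8, 0, -20], 0, 0.05], [[0, 0, -35], 0, 0.05], [[0, 0, -40], 0, 0.05], [[0, 0, -40], 0, 0.05], [[0, 0, -40], 0, 0.05], [[0, 0, -30], 0, 0.05], [[0, 0, 0], 0, 0.05]])

```text
clock: 20.9
eef_pos: [489.0, 525.8, 648.9]
tcp_rot: [-3.121, -0.024, 2.053]
contact_force: [0.2, 0.1, 0.1]
opening: 0.157
```

```bash
cat > k.py <<'E'
from g import *
s,R,B,_,_=st();print(s['eef_pos'],s['tcp_rot'],'B',B,'force',s['contact_force'])
for z in map(float,sys.argv[1:]):print(z,R.T@(np.array([475,-70,z])-B))
E
python3 k.py 320 120 17
```

```text
[489.  525.8 648.9] [-3.1 -0.   2.1] B [518.4 456.4 356.1] force [0.2 0.1 0.1]
320.0 [-446.9 -282.1   31.4]
120.0 [-451.6 -277.9  231.3]
17.0 [-454.1 -275.7  334.3]
```

Request:
step_arm(commands=[[[-37, -23, 0], 0, 0.05], [[-37, -23, 0], 0, 0.05], [[-37, -23, 0], 0, 0.05], [[-37, -23, 0], 0, 0.05], [[-37, -23, 0], 0, 0.05], [[-37, -23, 0], 0, 0.05], [[-37, -23, 0], 0, 0.05], [[-37, -23, 0], 0, 0.05], [[-37, -23, 0], 0, 0.05], [[-37, -23, 0], 0, 0.05], [[-37, -23, 0], 0, 0.05], [[-30, -18, 0], 0, 0.05], [[0, 0, 0], 0, 0.05]])

```text
clock: 22.52
eef_pos: [446.1, 0.8, 633.7]
tcp_rot: [-3.103, -0.024, 2.056]
contact_force: [0.1, 0.2, 0.1]
opening: 0.151
```

```bash
python3 k.py 250 120 17
python3 - <<'E'
from h import *
cv2.imwrite('pics/sc9.png',grab_frame('scene'));cv2.imwrite('pics/wr9.png',grab_frame('wrist'))
E
```

```text
[446.1   0.8 633.7] [-3.1 -0.   2.1] B [471.2 -70.8 341. ] force [0.1 0.2 0.1]
250.0 [-3.2  7.3 90.8]
120.0 [ -6.3  12.3 220.6]
17.0 [ -8.8  16.3 323.5]
```

Request:
step_arm(commands=[[[-1, 2, 38], 0, 0.05], [[-1, 2, 38], 0, 0.05], [[-1, 2, 38], 0, 0.05], [[-1, 2, 38], 0, 0.05], [[-1, 2, 33], 0, 0.05], [[-1, 2, 20], 0, 0.05], [[0, 0, 0], 0, 0.05]])

```text
clock: 23.5
eef_pos: [450.5, 12.3, 421.0]
tcp_rot: [-3.104, -0.028, 2.068]
contact_force: [0.4, 0.9, 0.2]
opening: 0.154
```

```bash
python3 k.py 120 60 17
python3 - <<'E'
from h import *
t=grab_frame('wrist');c=grab_frame('scene')
h=lambda i,x,y,ww:cv2.resize(i[y:y+ww*3//4,x:x+ww],(400,300),interpolation=cv2.INTER_CUBIC)
cv2.imwrite('pics/w10.png',np.hstack([h(c,350,140,160),h(t,160,150,320)]))
E
```

```text
[450.5  12.3 421. ] [-3.1 -0.   2.1] B [476.1 -58.  128.1] force [0.4 0.9 0.2]
120.0 [-10.3  -6.4   8. ]
60.0 [-11.9  -4.1  68. ]
17.0 [-13.1  -2.5 110.9]
```

View pics/w10.png

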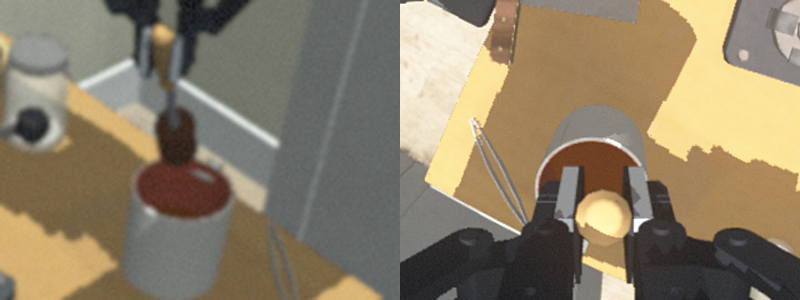

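The brush is above the mug. In the scene view, its head end is at about (421,201) and the mug rim is below it. I'll cross-check the flat end's position by ray.

Run:
```python
from g import *
s,R,B,_,_=st();T=s['eef_pos'];n=R[:,1];G=T+R@[0,0,155]
for p in((421.2,200.8),(421.2,189)):
    o,d=ray('scene',p);X=o+d*(n@(G-o))/(n@d);print(X,R.T@(X-T))
w=cv2.imread('pics/w10.png')
print('rim scene',plane('scene',(350+184*.4,140+187*.4),93))
```

```text
[483.4 -70.2 113.6] [-95.6  -0.  307. ]
[478.1 -57.5 152.8] [-80.9  -0.  268.1]
rim scene [465.1 -62.1  93. ]
```

Run:
```python
from g import *
s,R,B,_,_=st();T=s['eef_pos'];G=np.array([0,0,155.])
u=np.array([L[0],0,L[2]-155.]);u/=np.linalg.norm(u)
for k,nm in((159,'flat'),(114,'headtop'),(47,'stemtop'),(-25,'top')):print(nm,proj('scene',T+R@(G+u*k)))
c=grab_frame('scene');print(c[165:225:3,421].tolist())
```

```text
flat [420.2 198.2]
headtop [418.9 188.6]
stemtop [416.7 172.6]
top [414.  152.5]
[[107, 106, 100], [100, 97, 90], [150, 153, 147], [147, 151, 146], [119, 119, 117], [116, 118, 115], [64, 69, 75], [56, 57, 63], [57, 55, 63], [34, 43, 58], [24, 33, 50], [21, 36, 49], [32, 38, 52], [29, 39, 51], [41, 51, 93], [42, 51, 96], [40, 53, 92], [41, 46, 93], [34, 48, 88], [28, 42, 84]]
```

The predicted bristle rows (about 184–203) match the image (183–204), so the brush hasn't slipped in the grip. I'll lower it into the mug.

Request:
step_arm(commands=[[[-10, -6, 0], 0, 0.05], [[0, 0, 12], 0, 0.05], [[-1, 1, 18], 0, 0.05], [[0, 1, 18], 0, 0.05], [[0, 0, 0], 0, 0.05]])

```text
clock: 24.28
eef_pos: [451.4, -1.0, 375.2]
tcp_rot: [-3.112, -0.023, 2.066]
contact_force: [-0.4, -1.1, -0.8]
opening: 0.151
```

```bash
python3 k.py 60 17
```

```text
[451.4  -1.  375.2] [-3.1 -0.   2.1] B [479.7 -71.3  82.5] force [-0.4 -1.1 -0.8]
60.0 [ 2.9 -2.8 22.7]
17.0 [ 1.9 -1.5 65.7]
```

Request:
step_arm(commands=[[[3, -3, 14], 0, 0.05], [[0, 0, 14], 0, 0.05], [[0, 0, 14], 0, 0.05], [[0, 0, 12], 0, 0.05], [[0, 0, 0], 0, 0.05]])

```text
clock: 24.9
eef_pos: [445.1, 0.5, 318.3]
tcp_rot: [-3.113, -0.023, 2.065]
contact_force: [-0.3, 0.6, -0.1]
opening: 0.149
```

```bash
python3 k.py 17
```

```text
[445.1   0.5 318.3] [-3.1 -0.   2.1] B [473.5 -69.8  25.6] force [-0.3  0.6 -0.1]
17.0 [-1.1  1.4  8.6]
```

Now I'll lower the last bit, open gently and retreat straight up.

Request:
step_arm(commands=[[[0, 0, 5], 0, 0.05], [[0, 0, 3], 0, 0.05], [[0, 0, 0], 0, 0.3], [[0, 0, 0], 0, 0.5], [[0, 0, 0], 0, 1], [[0, 0, 0], 0, 1], [[0, 0, 0], 0, 1], [[0, 0, 0], 0, 1]], force=30)

```text
clock: 25.9
eef_pos: [445.6, 0.5, 311.1]
tcp_rot: [-3.115, -0.021, 2.066]
contact_force: [-0.0, -1.1, -0.4]
opening: 0.999
```

Request:
step_arm(commands=[[[0, 0, -15], 0, 1], [[0, 0, -30], 0, 1], [[0, 0, -30], 0, 1], [[0, 0, -40], 0, 1], [[0, 0, 0], 0, 1], [[0, 0, 0], 0, 1], [[0, 0, 0], 0, 1]])

```text
clock: 26.78
eef_pos: [448.9, -0.2, 433.1]
tcp_rot: [-3.116, -0.021, 2.065]
contact_force: [-0.7, 0.6, 0.0]
opening: 1.005
```

Run:
```python
from h import *
np.set_printoptions(precision=1,suppress=True)
s=sense();print(s['eef_pos'],s['opening'],s['contact_force'],s['clock'])
m=camera_model('wrist');w=grab_frame('wrist');cv2.imwrite('pics/w11.png',w)
hsv=cv2.cvtColor(w,cv2.COLOR_BGR2HSV)
# mug interior: strong red-brown
for nm,lo,hi in(('red',(0,120,60),(12,255,200)),('wood',(10,60,120),(22,200,255))):
    k=cv2.inRange(hsv,lo,hi);k[330:]=0;n,l,st,c=cv2.connectedComponentsWithStats(k)
    for i in range(1,n):
        if st[i,4]>120:print(nm,st[i],c[i])
t=grab_frame('scene');cv2.imwrite('pics/s11.png',t)
t0=cv2.imread('pics/scene0.png');d=cv2.absdiff(t,t0).max(2)
print('diff deep',(d[280:370,160:250]>40).sum(),'short',(d[270:350,250:320]>40).sum(),'mug lower',(d[215:262,395:445]>40).sum())
```

```text
[448.9  -0.2 433.1] 1.0045933941721596 [-0.7  0.6  0. ] 26.775
red [ 276  245   83   77 4215] [317.1 285.5]
wood [  183     0   457   330 94052] [434.6 172.3]
wood [625 135  15  32 197] [631.3 153.7]
diff deep 0 short 0 mug lower 424
```

Run:
```python
from h import *
np.set_printoptions(precision=1,suppress=True)
m=camera_model('wrist');w=cv2.imread('pics/w11.png')
print('mug axis',wplane((317,283),90,m))
hsv=cv2.cvtColor(w,cv2.COLOR_BGR2HSV)
for x in(312,318,324):print(x,[tuple(int(v) for v in hsv[y,x]) for y in range(206,330,5)])
s=cv2.imread('pics/s11.png')
def fwd(X):
    c=m['R']@np.array(X,float)+m['t'];r=np.hypot(c[0],c[1]);th=np.arctan2(r,c[2]);return m['cx']+m['fx']*th*c[0]/r,m['cy']+m['fx']*th*c[1]/r
b=np.array([475,-70,15]);a=np.array([-.475*.515,.88*.515,.857])
print('pred top',fwd(b+185*a),'ferr',fwd(b+119*a),'headtop',fwd(b+45*a),'scene',proj('scene',b+185*a),proj('scene',b+119*a))
print('if upright top',fwd((470,-60,192)),proj('scene',(470,-60,192)))
hs=cv2.cvtColor(s,cv2.COLOR_BGR2HSV);p=proj('scene',(470,-60,150)).astype(int);print(p)
```

```text
mug axis [466.8 -61.1  90. ]
312 [(18, 111, 151), (17, 117, 152), (17, 116, 150), (13, 17, 132), (20, 41, 131), (20, 29, 131), (30, 16, 126), (19, 16, 125), (12, 175, 105), (12, 134, 78), (10, 129, 77), (11, 132, 77), (12, 131, 80), (10, 133, 88), (12, 176, 106), (14, 208, 97), (11, 168, 103), (12, 175, 102), (10, 164, 98), (7, 145, 100), (9, 156, 98), (6, 149, 99), (9, 30, 170), (7, 142, 113), (21, 13, 204)]
318 [(17, 116, 149), (17, 113, 149), (16, 115, 210), (22, 97, 250), (24, 88, 253), (23, 99, 251), (17, 114, 199), (17, 120, 197), (17, 114, 195), (16, 113, 108), (10, 86, 77), (12, 136, 77), (8, 131, 78), (12, 141, 83), (10, 136, 90), (11, 168, 103), (10, 166, 103), (12, 191, 103), (12, 191, 96), (7, 155, 99), (7, 145, 102), (6, 149, 103), (15, 22, 184), (6, 142, 104), (17, 104, 154)]
324 [(17, 121, 145), (16, 113, 149), (22, 99, 249), (23, 87, 253), (25, 80, 254), (23, 98, 251), (17, 117, 188), (18, 116, 183), (17, 112, 176), (20, 145, 176), (158, 9, 115), (15, 26, 98), (15, 131, 82), (11, 112, 84), (11, 139, 86), (11, 181, 103), (12, 182, 105), (11, 183, 102), (12, 185, 91), (7, 156, 100), (7, 144, 106), (6, 154, 101), (7, 154, 101), (6, 125, 116), (18, 114, 148)]
pred top (np.float64(316.10399537093826), np.float64(214.48154067759464)) ferr (np.float64(319.20812206364724), np.float64(239.9909314543931)) headtop (np.float64(321.4324536158636), np.float64(258.207228231673)) scene [414.1 207.8] [415.7 220.1]
if upright top (np.float64(316.013381787398), np.float64(343.2613252518192)) [428. 174.]
[424 191]
```

Run:
```python
from h import *
w=grab_frame('wrist');d=cv2.absdiff(w,cv2.imread('pics/w11.png')).max(2)[190:330,250:390]
print('moved px',(d>45).sum(),sense()['contact_force'],sense()['clock'])
print(sign_off())
```

```text
moved px 40 [-0.06529179 -0.17706934  0.50087958] 26.925
the job is handed in; nothing more can be done
None
```

The deep flask got its three full strokes. The brush is back in the mug, bristles down and released, and I signed off at 26.9 s of the 62 s allowed; the sign-off gives no verdict.

**How it was done:** The tool can only point straight down, so I leaned the brush on the mug rim to about 31° and gripped it at that angle. I carried it over the punch and ran the strokes along the deep flask's axis.

**Strokes:** By arm pose, each stroke put the flat end about 3 mm above the computed floor. The arm stalled there on the first stroke, which I took as the floor. The force reading stayed near zero at each bottom, so it never confirmed the contact. The first two up-strokes reached about 80 mm and the third came right out. A picture on the first showed bristles at the mouth.

**Last checks:**
- **Stands:** no changed pixels around either stand in the scene view.
- **Mug:** its measured axis is within 2 mm of the start. About 420 pixels on it did change, which I put down to the arm's shadow. I didn't measure its tilt at the end.
- **Brush:** it leans in the mug where predicted, by pixel values only, because my 12 picture views were used up.
- **At rest:** 40 pixels differed between the last two frames, which I took as noise. The gripper was open and about 80 mm above the brush.

**One disagreement:** just before reinsertion, my by-eye estimate put the flat end about 20 mm further down the brush than expected. The bristle rows in the image (183–204, predicted 184–203) showed no slip, so I went with those.

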